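# Set the leak tester's range and start the test

### The arm

A 6-joint arm with a two-finger parallel gripper is mounted at the origin on a cart in front of the work surface, level with it; the furniture and walls round the work are solid. World frame = base frame: x ahead of the robot, y to its left, z up, the work surface at z = 0. Lengths are in m, angles in rad, forces in N, time in s.
With the tool pointing down it reaches from about 0.35 to 0.775 m from the base axis. Payload 7.3 kg.
Tool frame: the origin (TCP) lies at the very end of the fingers, on their centre line; the grasp point (between the pads) lies grip_point_offset behind it (grip_point_offset is the distance from the TCP to the grasp point, in m); z points along the fingers, y is the direction in which the jaws open and shut (so a half turn about z gives the same grasp; the last joint's range is limited). The gripper opens to 92 mm and grips with 3 to 60 N. Pads are 19 mm wide; open, the fingers measure 130 mm over their backs; the gripper's body (75 mm by 190 mm) begins 47 mm behind the grasp point.
Start: joints at [-1.356, 0.342, 1.524, -0, 1.275, -0.146], TCP at [0.185, -0.491, 0.227] pointing down, gripper open.
Joint ranges: [-2.53, 2.53], [-0.77, 2.02], [0.04, 2.7], [-1, 4.14], [0.28, 2.66], [-3.11, 3.11]. Speed limits (rad/s): [2.57, 2.57, 3.14, 3.14, 3.14, 3.14].

### API

Orientations are given as [roll, pitch, yaw] about the fixed x, y, z axes, in that order (R = Rz(yaw) Ry(pitch) Rx(roll)).
In Python, from cell import * gives the robot as it stands.
- The arm moves only by the shell command python3 -m inch 'ROWS' [OPENING] [FORCE]. ROWS is JSON, a list that holds one entry, the list of rows, each a list of 4 numbers: the shift along the tool's x, y, z in mm, then the turn about the tool's z in rad. In form: [[[x, y, z, roll], ...]]. A call has 1 to 10 rows; each row shifts and turns the commanded pose from where the row before left it, along the tool's axes as they then stand; what a row does not reach is not made up. A row lasts 1/8 s, in which the tool goes at most 62.5 mm and 10.7 degrees, less where a joint would pass 70% of its speed; a pose out of reach is approached as far as the arm can. A call with a gripper value outside its range is refused whole. OPENING is the closure, from -1 (fully open) to 1 (shut), set as the call begins (- or left out, the last holds). The fingers move at their own pace and stop on an object; FORCE is the grip in N (left out, the last holds). Time passes only in rows, so rows that do not move let the fingers close. It gives the time, the measured TCP pose, the force and the opening at its end, in the units of the state.
- observe(): the state, without advancing time (a new reading comes with each control period).
- read_camera(name): name is "side" or "top" or "wrist"; returns a dict with "img" (400x640x3 uint8, blue, green, red), "fx", "fy", "cx", "cy" (pixels), "eye" and "rotation" of the camera in the world; the wrist camera has in their place "T_tool_cam" (4x4, takes a point from camera to tool coordinates, whose origin is the TCP and whose axes are the flange's). Camera axes: x right, y down, z forward; pixel columns grow to the right and rows downward; lengths in m; the calibration is good to about 2 mm. A picture is of the moment at which its call begins: read the wrist's pose just before it. There is no depth.
- hand_in(): hands the job in, once; it reports no verdict.
Trained networks look in the newest picture that a camera, given by its name, has taken for a name from the list of things; names that differ only in an ending like _2 or _b are one class to them, and where a whole thing is asked for, a point or a joint stands for the part that bears it (a point fixed in the world has none). Each returns a list of dicts, best first, with "conf" (0 to 1); they miss things now and then, are a little off and sometimes report something else, mostly with a low value. They report only what shows in the picture. A call takes as long as a camera call.
- boxes_of(camera, label): "at" ([row, column] in pixels, amid what is visible of it).
- place_of(camera, label): "at" ([row, column] in pixels: a listed point, or the origin of a listed thing).
The state is a dict: "time": time; "qpos": joint angles; "qvel": joint speeds; "joint_efforts": joint torques, N m; "tool_pos": TCP position; "tool_rot": TCP orientation; "contact_force": force on the tool from outside, world axes, zero at the start; "torque": the same for the moment, N m; "opening": finger opening in m.
Only numpy, scipy, OpenCV 4.12 (cv2) and the standard library are available. Lean on these libraries where they do the work, as an engineer would, in place of code of your own. Each camera call takes 0.05 s, during which the arm holds its last target. There are 200 camera calls.

### The job

On the leak tester, push the orange tab round with a fingertip, without pinching it, until the range selector clicks in and points at the red label. Then press the green test button right down and let it go, leaving the selector on red. Do not press the button before the selector is on red, and leave the things lying and standing round the tester where they are.

Things in the scene. Friction and masses are not known exactly. Their poses are not given: they have to be found in the camera images.
- console: Leak tester: grey box, white top panel, fixed, 240 x 250 x 70 mm (x, y, z); origin at the centre of its underside on the bench; x axis points away from the robot (turned up to 0.3 rad), z up. A black panel meter with a white face, 26 mm tall, lies across the back of the panel (36 mm in x, 120 mm in y, centred at x +94 mm).
- selector (a joint): Range selector on a vertical axis over the console's origin. Rad: 0 points along the console's +x, positive counter-clockwise from above. A sprung detent holds it every 30 degrees (0, +-0.52, +-1.05, +-1.57); once pushed well past half way it snaps on into the next by itself. End stops +-1.75. Takes about 2 to 4 N at the tab. Starts in one of the three unlabelled middle positions.
- selector_axis (a point): Centre of the selector disc, on the turning axis, at the disc's top face, 83 mm above the bench. Black disc of radius 42 mm; aluminium hub of radius 14 mm, 8 mm taller; black nose 16 mm wide reaching to radius 61 mm, 11 mm above the panel. The frame turns with the selector: x where it points, z up.
- selector_tab (a point): Middle of the top edge of the orange tab: an upright plate on the selector, in line with where it points, 26 mm long radially (radius 34 to 60 mm), 12 mm thick, from 83 to 121 mm above the bench. x points outward along the selector, y across the tab; its two flat sides are the faces to push. Pinching means pressing on both at once.
- selector_aim (a point): The point on the panel that the selector aims at: 88 mm from the turning axis along its pointing direction, at panel height. It lies over a label's centre when the selector stands at that label.
- label_red: Red label: flat round disc, 18 mm across and 2 mm thick, on the panel 88 mm from the selector's axis; origin at the centre of its underside. The four labels (red, blue, yellow, black) stand at the selector positions -90, -60, +60 and +90 degrees; which stands where changes.
- label_blue: Blue label, same size, at another position.
- label_yellow: Yellow label, same size, at another position.
- label_black: Black label, same size, at another position.
- test_button (a joint): Green round test button of radius 13 mm in a black housing, near the robot's edge of the panel, on its right (console x -88 mm, y -65 mm). Value in m: 0 is up, 0.006 fully down; a spring of about 4 N at the bottom returns it. It counts as pressed beyond 0.004.
- test_button_top (a point): Centre of the green button's top face; z up. It is pressed straight down.
- oil_bottle: White oil bottle with a red needle spout, 33 mm across, 105 mm tall, standing loose to the right of the tester; origin at the centre of its underside.
- glue_tin: Dark green tin with a grey lid, 66 mm across, 60 mm tall, standing loose to the right of the tester; origin at the centre of its underside.
- spirit_lamp: Grey-blue round spirit lamp, 70 mm across, 78 mm tall, standing loose to the left of the tester; origin at the centre of its underside.
- wood_block: Brown wood block, 55 x 110 x 32 mm, lying loose to the left of the tester; origin at the centre of its underside.
- screwdriver_2: Yellow-handled screwdriver, 26 x 210 x 25 mm, lying loose in front of the tester along its y axis; origin at the centre of its underside.
- mouthpiece: Black mouthpiece with a white band, 28 mm across, 92 mm tall, standing loose to the right of the tester; origin at the centre of its underside.

How it is judged:
By the outcome, as a careful person would: the job done as asked, in the order asked, and still so for the second after the job is handed in, with the robot touching nothing.
It also fails if it takes over 45 s, if anything falls off the work surface, if the arm or the gripper's body presses on something with over 40 N, if the wrist force passes 120 N, or if a joint passes its speed limit or range.

## Working session

There is one attempt and no reset: what is moved stays moved. The work goes in short steps, Python scripts to look and compute and a shell command to move; the robot and the scene stay as the last step left them, time stands still between calls to the robot, and variables do not carry over. Pictures are saved under pics/ and viewed, about 8 in all and at most 12, crops included, and the job is handed in when it is done.

```bash
mkdir -p pics; cat > h.py <<'E'
from cell import *
import numpy as np, cv2
def ray(c,at):
    d=np.array([(at[1]-c["cx"])/c["fx"],(at[0]-c["cy"])/c["fy"],1.0])
    return np.array(c["eye"]),np.array(c["rotation"])@d
def onz(c,at,z):
    e,d=ray(c,at); return e+d*(z-e[2])/d[2]
Z=dict(console=0,selector_axis=.083,selector_tab=.121,selector_aim=.07,label_red=.07,label_blue=.07,label_yellow=.07,label_black=.07,test_button_top=None,oil_bottle=0,glue_tin=0,spirit_lamp=0,wood_block=0,screwdriver_2=0,mouthpiece=0)
E
python3 - <<'E'
from h import *
s=observe(); print({k:np.round(s[k],3) for k in s})
for n in("top","side"):
    c=read_camera(n); cv2.imwrite(f"pics/{n}0.png",c["img"]); print(n,np.round(c["eye"],3),c["fx"],np.round(c["rotation"],2).tolist())
    for l,z in Z.items():
        r=place_of(n,l)[:2]
        print(l,[(np.round(q["at"]).tolist(),round(q["conf"],2),np.round(onz(c,q["at"],.085 if z is None else z),3).tolist()) for q in r])
E
```

```text
{'time': np.float64(0.0), 'qpos': array([-1.356,  0.343,  1.525, -0.   ,  1.275, -0.146]), 'qvel': array([ 0.   ,  0.001, -0.001, -0.   , -0.   , -0.001]), 'joint_efforts': array([-1.0000e-03, -4.3124e+01, -2.4422e+01,  7.2000e-02,  5.6000e-02,
       -0.0000e+00]), 'tool_pos': array([ 0.185, -0.491,  0.226]), 'tool_rot': array([-3.14 , -0.   ,  0.361]), 'contact_force': array([ 0.291, -0.909,  0.313]), 'torque': array([ 0.027, -0.027,  0.003]), 'opening': np.float64(0.092)}
top [ 0.456 -0.007  0.992] 372.3443416033251 [-2.99, 0.01, -1.59]Traceback (most recent call last):
  File "<stdin>", line 7, in <module>
  File "h.py", line 7, in onz
    e,d=ray(c,at); return e+d*(z-e[2])/d[2]
                                       ~^^^
IndexError: invalid index to scalar variable.
```

View pics/top0.png

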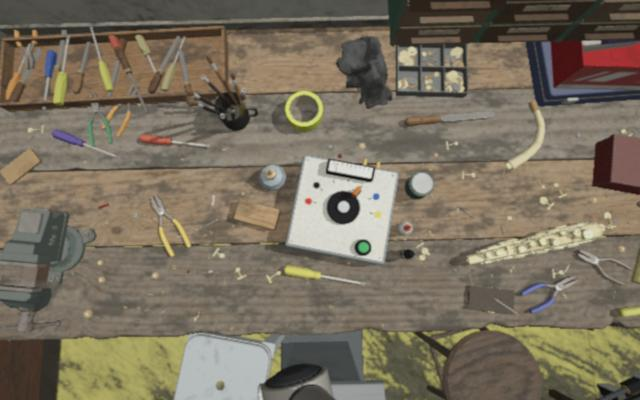

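The top view shows the console centred at (343,208), the tab at about (357,190), red at (308,201) and the button at (363,247). "rotation" is in rpy form, so I'll fix the helper.

```bash
sed -i 's/np.array(c\["rotation"\])@d/Rotation.from_euler("xyz",c["rotation"]).as_matrix()@d/; 2a from scipy.spatial.transform import Rotation' h.py
python3 - <<'E'
from h import *
for n in("top","side"):
    c=read_camera(n); cv2.imwrite(f"pics/{n}0.png",c["img"]); print(n,np.round(c["eye"],3),c["fx"],np.round(c["rotation"],2).tolist())
    for l,z in Z.items():
        r=place_of(n,l)[:2]
        print(l,[(np.round(q["at"]).tolist(),round(q["conf"],2),np.round(onz(c,q["at"],.085 if z is None else z),3).tolist()) for q in r])
    if n=="top": cv2.imwrite("pics/topc.png",cv2.resize(c["img"][140:300,220:450],None,fx=3.4,fy=3.4,interpolation=cv2.INTER_CUBIC))
E
```

```text
top [ 0.456 -0.007  0.992] 372.3443416033251 [-2.99, 0.01, -1.59]
console [([213.0, 342.0], 0.87, [0.581, -0.066, 0.0])]
selector_axis [([209.0, 343.0], 0.9, [0.58, -0.064, 0.083]), ([255.0, 403.0], 0.37, [0.465, -0.204, 0.083])]
selector_tab [([190.0, 357.0], 0.94, [0.621, -0.095, 0.121])]
selector_aim [([181.0, 362.0], 0.69, [0.653, -0.115, 0.07]), ([213.0, 376.0], 0.6, [0.569, -0.145, 0.07])]
label_red [([230.0, 405.0], 0.57, [0.526, -0.215, 0.07]), ([200.0, 308.0], 0.5, [0.607, 0.022, 0.07])]
label_blue [([195.0, 376.0], 0.37, [0.616, -0.149, 0.07])]
label_yellow [([214.0, 376.0], 0.38, [0.568, -0.146, 0.07])]
label_black [([183.0, 319.0], 0.51, [0.651, -0.005, 0.07])]
test_button_top [([247.0, 367.0], 0.43, [0.487, -0.119, 0.085])]
oil_bottle [([228.0, 405.0], 0.59, [0.536, -0.232, 0.0])]
glue_tin [([186.0, 417.0], 0.97, [0.649, -0.272, 0.0]), ([194.0, 375.0], 0.33, [0.63, -0.155, 0.0])]
spirit_lamp [([178.0, 272.0], 0.65, [0.681, 0.121, 0.0]), ([277.0, 325.0], 0.46, [0.413, -0.016, 0.0])]
wood_block [([218.0, 258.0], 0.69, [0.572, 0.161, 0.0])]
screwdriver_2 [([276.0, 326.0], 0
[... 573 characters left out ...]
8.0], 0.68, [0.641, 0.048, 0.07]), ([245.0, 336.0], 0.56, [0.621, -0.133, 0.07])]
label_yellow [([252.0, 312.0], 0.39, [0.566, -0.164, 0.07])]
label_black []
test_button_top [([238.0, 280.0], 0.62, [0.492, -0.115, 0.085])]
oil_bottle [([294.0, 299.0], 0.9, [0.532, -0.224, 0.0])]
glue_tin [([299.0, 355.0], 0.62, [0.652, -0.257, 0.0]), ([226.0, 350.0], 0.4, [0.681, 0.129, 0.0])]
spirit_lamp [([227.0, 350.0], 0.44, [0.681, 0.125, 0.0])]
wood_block [([222.0, 315.0], 0.69, [0.582, 0.169, 0.0]), ([239.0, 348.0], 0.22, [0.667, 0.042, 0.0])]
screwdriver_2 [([249.0, 250.0], 0.47, [0.404, 0.005, 0.0])]
mouthpiece [([230.0, 349.0], 0.75, [0.675, 0.1, 0.0]), ([296.0, 270.0], 0.68, [0.471, -0.227, 0.0])]
```

View pics/side0.png

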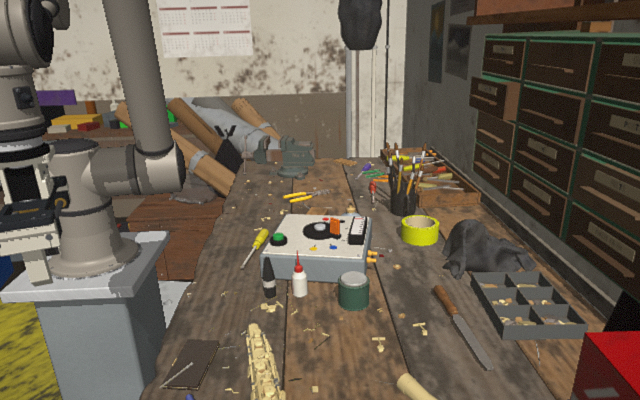

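View pics/topc.png

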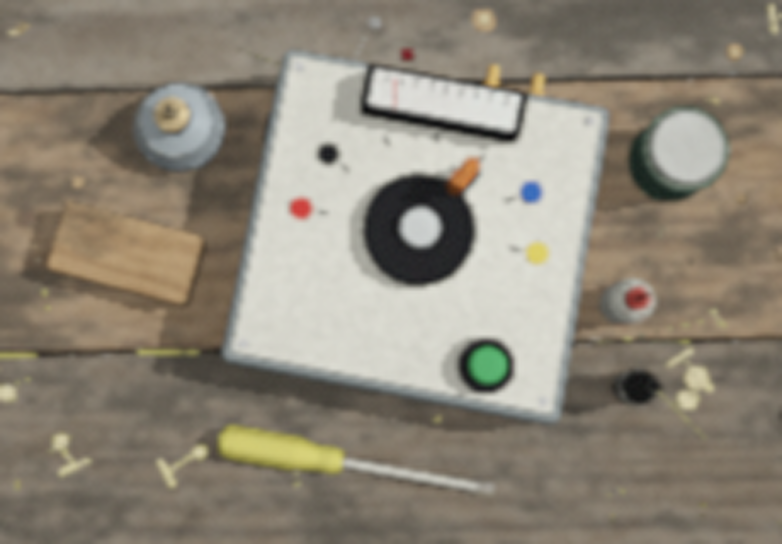

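The side view agrees with the top view on the axis (317,224), tab (338,215) and button (280,238). Top crop: red (301,208) and yellow (537,253) lie either side of the axis (419,230), so red is at +90°. The tab (463,175) is at about −30°. I'll push it counter-clockwise with closed fingers, standing on its clockwise side.

```bash
python3 -m inch '[[[46,-18,0,0],[46,-18,0,0],[46,-18,0,0],[46,-18,0,0],[46,-18,0,0],[46,-18,0,0],[46,-18,0,0],[46,-18,0,0],[46,-18,0,0],[46,-18,0,0]]]' 1 20; python3 -m inch '[[[0,0,0,0.18],[0,0,0,0.18],[0,0,0,0.18],[0,0,0,0.18],[0,0,0,0.18],[0,0,0,0.18],[0,0,0,0],[0,0,0,0]]]'
python3 - <<'E'
from h import *
s=observe();print(s["time"],np.round(s["tool_pos"],4),np.round(s["tool_rot"],3),s["opening"])
c=read_camera("wrist");cv2.imwrite("pics/w1.png",c["img"])
T=np.eye(4);T[:3,:3]=Rotation.from_euler("xyz",s["tool_rot"]).as_matrix();T[:3,3]=s["tool_pos"]
M=T@np.array(c["T_tool_cam"])
def P(at,z):
    d=M[:3,:3]@[(at[1]-c["cx"])/c["fx"],(at[0]-c["cy"])/c["fy"],1]
    return M[:3,3]+d*(z-M[2,3])/d[2]
for l,z in list(Z.items())[:9]:
    print(l,[(np.round(q["at"]).tolist(),round(q["conf"],2),np.round(P(q["at"],z or .085),4).tolist()) for q in place_of("wrist",l)[:2]])
E
```

```text
time: 2.95
tool_pos: [0.5533, -0.1592, 0.2268]
tool_rot: [3.141, -0.0, 0.361]
contact_force: [-0.5, -0.7, -0.1]
opening: 0.0008
time: 3.95
tool_pos: [0.5522, -0.1604, 0.2267]
tool_rot: [3.142, -0.0, -0.716]
contact_force: [-0.5, -0.4, -0.3]
opening: 0.0003
3.95 [ 0.5522 -0.1604  0.2267] [ 3.142 -0.    -0.716] 0.0002955058909291179
console [([202.0, 236.0], 0.77, [0.5903, -0.0979, 0.085]), ([224.0, 213.0], 0.49, [0.589, -0.0672, 0.085])]
selector_axis [([223.0, 213.0], 0.74, [0.5896, -0.0671, 0.083])]
selector_tab [([188.0, 194.0], 0.74, [0.6217, -0.0949, 0.121]), ([144.0, 264.0], 0.49, [0.6108, -0.1589, 0.121])]
selector_aim [([143.0, 264.0], 0.48, [0.6125, -0.1501, 0.07])]
label_red [([263.0, 142.0], 0.47, [0.6057, 0.0217, 0.07])]
label_blue [([143.0, 263.0], 0.78, [0.6126, -0.1497, 0.07])]
label_yellow [([179.0, 298.0], 0.86, [0.5678, -0.1518, 0.07]), ([188.0, 195.0], 0.15, [0.6241, -0.073, 0.07])]
label_black [([219.0, 127.0], 0.62, [0.6453, -0.0024, 0.07])]
test_button_top []
```

View pics/w1.png

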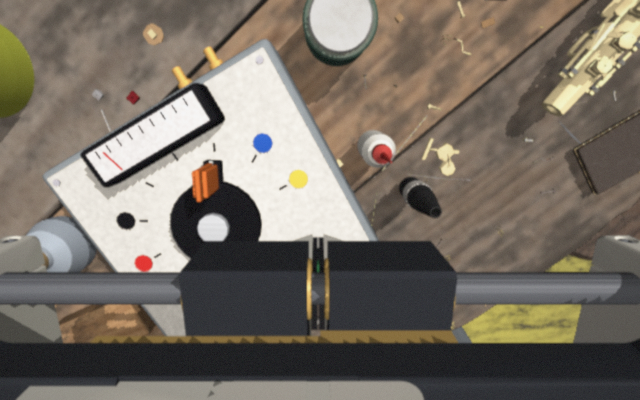

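The wrist view shows the tab at (205,180), red (143,263), yellow (298,179), blue (262,143) and black (126,220). The red–yellow fit gives the axis at about (0.586,−0.066), console yaw −12.3° and tab world angle −42°.

```bash
python3 -m inch '[[[4,-30,0,0.02],[4.5,-29.5,0,0],[0,0,35,0],[0,0,35,0],[0,0,30,0],[0,0,15,0],[0,0,12,0],[0,0,0,0]]]'; python3 - <<'E'
from h import *
c=read_camera("side");cv2.imwrite("pics/s1.png",cv2.resize(c["img"][150:310,210:440],None,fx=3.4,fy=3.4,interpolation=cv2.INTER_CUBIC))
E
```

```text
time: 5.45
tool_pos: [0.5981, -0.1217, 0.0995]
tool_rot: [3.141, 0.0, -0.739]
contact_force: [-0.3, 0.3, -0.3]
opening: 0.0005
```

View pics/s1.png

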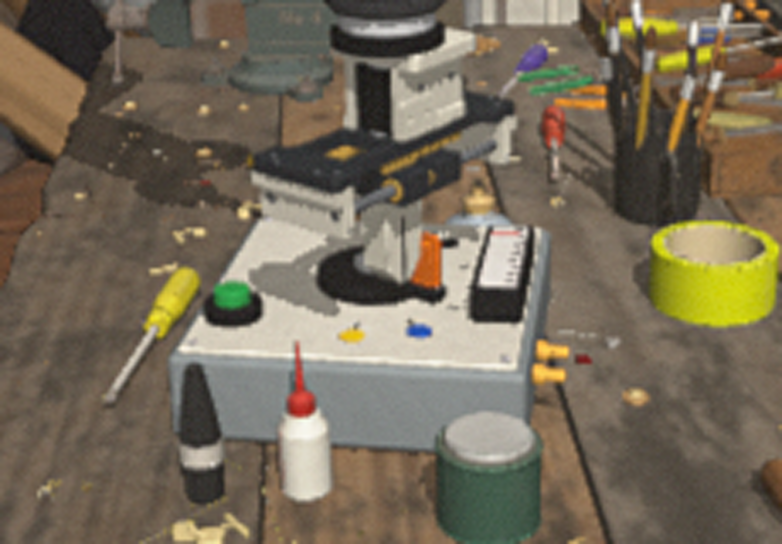

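The closed tapered fingertips at (395,270) stand just beside the tab (430,260), on its clockwise side. I'll approach until contact.

```bash
for i in 1 2 3 4; do python3 -m inch '[[[0,-2,0,0],[0,-2,0,0],[0,0,0,0]]]' | grep -E 'pos|force|time'; done
```

```text
time: 5.88
tool_pos: [0.6012, -0.1186, 0.1001]
contact_force: [-0.2, -0.5, -0.6]
time: 6.25
tool_pos: [0.6036, -0.1156, 0.0997]
contact_force: [-0.3, 0.3, 0.3]
time: 6.62
tool_pos: [0.6062, -0.1129, 0.0997]
contact_force: [-0.6, -0.9, 0.0]
time: 7.0
tool_pos: [0.6093, -0.1098, 0.0998]
contact_force: [0.3, -2.7, -0.9]
```

```bash
python3 -m inch '[[[1.5,-4.8,0,-0.1],[1.5,-4.8,0,-0.1],[1.5,-4.8,0,-0.1],[1.5,-4.8,0,-0.1],[1.5,-4.8,0,-0.1],[1.5,-4.8,0,-0.1],[1.5,-4.8,0,-0.1],[1.5,-4.8,0,-0.1],[1.5,-4.8,0,-0.1],[0,0,0,0]]]'; python3 - <<'E'
from h import *
s=observe();p=s["tool_pos"][:2]-np.array([.586,-.066]);y=s["tool_rot"][2];print(y,p@[np.cos(y),np.sin(y)],p@[np.sin(y),-np.cos(y)])
c=read_camera("top");cv2.imwrite("pics/t2.png",cv2.resize(c["img"][140:300,220:450],None,fx=3.4,fy=3.4,interpolation=cv2.INTER_CUBIC))
for l in("selector_tab","selector_aim"): print(l,[(q["conf"],onz(c,q["at"],Z[l])) for q in place_of("top",l)[:2]])
E
```

```text
time: 8.25
tool_pos: [0.6354, -0.0742, 0.0997]
tool_rot: [-3.141, -0.0, 0.161]
contact_force: [1.3, -0.1, -0.3]
opening: 0.0003
0.1605317414889127 0.04744433749190455 0.015959913011966337
selector_tab []
selector_aim []
```

View pics/t2.png

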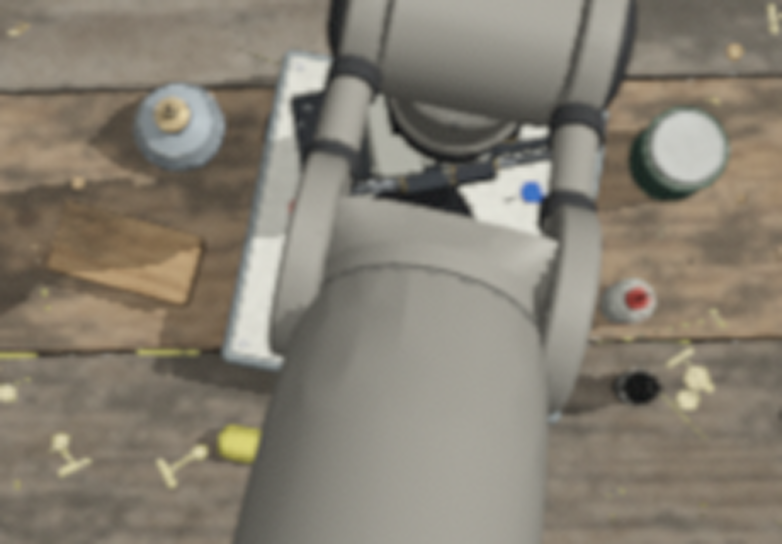

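The arm hides the selector from above at this point. The neighbours have not moved, so I'll carry on.

```bash
python3 -m inch '[[[1.5,-4.8,0,-0.1],[1.5,-4.8,0,-0.1],[1.5,-4.8,0,-0.1],[1.5,-4.8,0,-0.1],[1.5,-4.8,0,-0.1],[1.5,-4.8,0,-0.1],[1.5,-4.8,0,-0.1],[1.5,-4.8,0,-0.1],[1.5,-4.8,0,-0.1],[0,0,0,0]]]'; python3 -m inch '[[[1.5,-4.8,0,-0.1],[1.5,-4.8,0,-0.1],[0,0,0,0]]]'; python3 - <<'E'
from h import *
s=observe();p=s["tool_pos"][:2]-np.array([.586,-.066]);y=s["tool_rot"][2];print(y,p@[np.cos(y),np.sin(y)],p@[np.sin(y),-np.cos(y)])
c=read_camera("side");cv2.imwrite("pics/s2.png",cv2.resize(c["img"][150:310,210:440],None,fx=3.4,fy=3.4,interpolation=cv2.INTER_CUBIC))
E
```

```text
time: 9.65
tool_pos: [0.6239, -0.0323, 0.0997]
tool_rot: [-3.141, -0.0, 1.059]
contact_force: [0.1, 0.2, -0.1]
opening: 0.0004
time: 10.02
tool_pos: [0.6172, -0.0259, 0.0999]
tool_rot: [3.14, 0.0, 1.258]
contact_force: [1.1, -1.8, -1.0]
opening: 0.0003
1.257621867803687 0.047769979316493925 0.017283537476161084
```

View pics/s2.png

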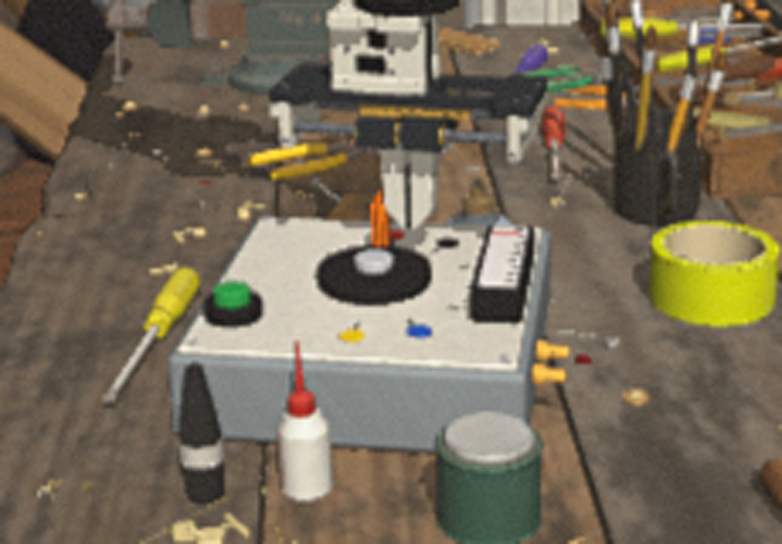

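The tab (380,220) is nearly at the red label (398,236). One more small step, then back off and lift clear.

```bash
python3 -m inch '[[[0.7,-2.4,0,-0.05],[0.7,-2.4,0,-0.05],[0,0,0,0]]]';  python3 -m inch '[[[0,5,0,0],[0,7,0,0],[0,0,0,0]]]'; python3 -m inch '[[[0,0,-25,0],[0,0,-45,0],[0,0,-45,0],[-45,0,0,0],[-50,0,0,0],[-50,0,0,0],[0,0,0,0]]]'; cat > w.py <<'E'
from h import *
import sys
s=observe();print(s["time"],np.round(s["tool_pos"],4),np.round(s["tool_rot"],3))
c=read_camera("wrist");cv2.imwrite(sys.argv[1],c["img"])
T=np.eye(4);T[:3,:3]=Rotation.from_euler("xyz",s["tool_rot"]).as_matrix();T[:3,3]=s["tool_pos"]
M=T@np.array(c["T_tool_cam"])
def P(at,z):
    d=M[:3,:3]@[(at[1]-c["cx"])/c["fx"],(at[0]-c["cy"])/c["fy"],1]
    return M[:3,3]+d*(z-M[2,3])/d[2]
for l,z in list(Z.items())[:9]:
    print(l,[(np.round(q["at"]).tolist(),round(q["conf"],2),np.round(P(q["at"],z or .085),4).tolist()) for q in place_of("wrist",l)[:2]])
E
python3 w.py pics/w2.png
```

```text
time: 10.45
tool_pos: [0.6127, -0.023, 0.0998]
tool_rot: [3.141, -0.0, 1.358]
contact_force: [0.5, -0.8, -0.1]
opening: 0.0001
time: 10.82
tool_pos: [0.6247, -0.0256, 0.0995]
tool_rot: [-3.141, 0.0, 1.36]
contact_force: [-0.6, -0.2, 0.7]
opening: 0.0004
time: 11.7
tool_pos: [0.593, -0.1705, 0.2145]
tool_rot: [-3.141, 0.001, 1.356]
contact_force: [-0.6, 0.6, 0.1]
opening: 0.0001
11.7 [ 0.593  -0.1705  0.2145] [-3.141e+00  1.000e-03  1.356e+00]
console [([73.0, 292.0], 0.84, [0.593, -0.0749, 0.085]), ([159.0, 337.0], 0.46, [0.6146, -0.1486, 0.085])]
selector_axis [([59.0, 279.0], 0.6, [0.586, -0.0624, 0.083])]
selector_tab []
selector_aim []
label_red []
label_blue [([158.0, 336.0], 0.65, [0.6135, -0.1499, 0.07])]
label_yellow [([226.0, 275.0], 0.54, [0.5464, -0.2002, 0.07]), ([174.0, 286.0], 0.53, [0.5674, -0.1546, 0.07])]
label_black []
test_button_top [([149.0, 174.0], 0.92, [0.484, -0.1114, 0.085]), ([170.0, 284.0], 0.31, [0.5693, -0.1481, 0.085])]
```

View pics/w2.png

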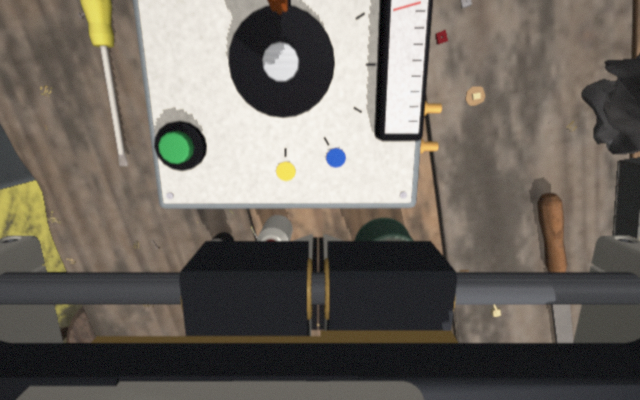

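```bash
python3 -m inch '[[[11.5,-39.5,0,0],[11.5,-39.5,0,0],[12,-39,0,0],[0,0,0,0]]]'; python3 - <<'E'
from h import *
ims=[]
for n in("side","top"):
    c=read_camera(n)
    for l in("selector_axis","selector_tab","selector_aim","label_red","test_button_top"): print(n,l,[(np.round(q["at"]),round(q["conf"],2),np.round(onz(c,q["at"],Z[l] or .085),4)) for q in place_of(n,l)[:2]])
    ims.append(cv2.resize(c["img"][190:270,250:400] if n=="side" else c["img"][150:230,280:430],None,fx=3.7,fy=3.7,interpolation=cv2.INTER_CUBIC))
cv2.imwrite("pics/c3.png",np.vstack(ims))
E
```

```text
time: 12.7
tool_pos: [0.4841, -0.1069, 0.2152]
tool_rot: [-3.141, -0.0, 1.362]
contact_force: [0.1, 0.8, 1.0]
opening: 0.0006
side selector_axis [(array([227., 319.]), 0.69, array([ 0.5849, -0.0539,  0.083 ]))]
side selector_tab [(array([208., 324.]), 0.95, array([ 0.6004, -0.023 ,  0.121 ]))]
side selector_aim []
side label_red []
side test_button_top [(array([290., 298.]), 0.71, array([ 0.5351, -0.3478,  0.085 ])), (array([233., 281.]), 0.4, array([ 0.4936, -0.0891,  0.085 ]))]
top selector_axis [(array([209., 343.]), 0.58, array([ 0.5812, -0.0633,  0.083 ])), (array([182., 316.]), 0.57, array([0.6486, 0.0018, 0.083 ]))]
top selector_tab []
top selector_aim [(array([208., 347.]), 0.75, array([ 0.585 , -0.0752,  0.07  ])), (array([199., 309.]), 0.72, array([0.6095, 0.0199, 0.07  ]))]
top label_red [(array([201., 309.]), 0.61, array([0.6032, 0.0212, 0.07  ])), (array([185., 317.]), 0.6, array([ 6.454e-01, -5.000e-04,  7.000e-02]))]
top test_button_top []
```

View pics/c3.png

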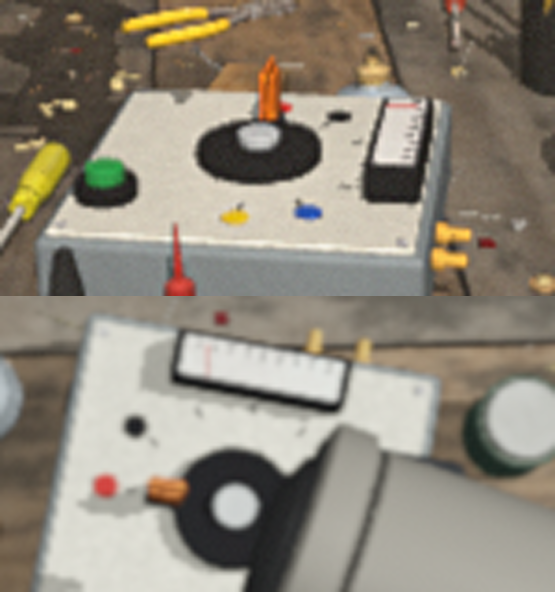

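The side crop shows the tab (268,90) just in front of red (285,107). In the top crop the tab (167,490) is in line from the hub (237,505) to red (105,485). The selector has clicked onto red, so I'll press the button next.

```bash
python3 -m inch '[[[-4,1,40,0],[0,0,40,0],[0,0,25,0],[0,0,10,0],[0,0,0,0]]]'|grep -E 'pos|force';  for i in 1 2 3; do python3 -m inch '[[[0,0,2,0],[0,0,2,0],[0,0,0,0]]]' | grep -E 'time|pos|force'; done
```

```text
tool_pos: [0.4861, -0.1125, 0.0997]
contact_force: [0.4, -0.6, -0.2]
time: 14.3
tool_pos: [0.4862, -0.1125, 0.0961]
contact_force: [-0.3, -0.8, -0.1]
time: 14.68
tool_pos: [0.4862, -0.1125, 0.0917]
contact_force: [0.1, 0.5, 0.2]
time: 15.05
tool_pos: [0.4862, -0.1125, 0.0877]
contact_force: [-0.2, 0.2, 3.9]
```

```bash
for i in 1 2 3 ; do python3 -m inch '[[[0,0,1,0],[0,0,1,0],[0,0,0,0]]]' | grep -E 'time|pos|force'; done
```

```text
time: 15.42
tool_pos: [0.4862, -0.1125, 0.0862]
contact_force: [-1.3, 0.7, 7.2]
time: 15.8
tool_pos: [0.4863, -0.1126, 0.0858]
contact_force: [-5.5, 3.1, 22.9]
time: 16.18
tool_pos: [0.4864, -0.1126, 0.0854]
contact_force: [-12.0, 4.3, 39.3]
```

```bash
python3 -m inch '[[[0,0,-2,0],[0,0,-1,0],[0,0,0,0]]]' | grep -E 'time|pos|force'; python3 - <<'E'
from h import *
cv2.imwrite("pics/p1.png",read_camera("side")["img"])
E
for i in 1 2; do python3 -m inch '[[[0,0,-1,0],[0,0,-1,0],[0,0,0,0],[0,0,0,0]]]' | grep -E 'time|pos|force'; done
python3 -m inch '[[[0,0,-10,0],[0,0,-40,0],[0,0,-50,0],[0,0,-40,0],[0,0,0,0]]]' | grep -E 'time|pos|force'
python3 - <<'E'
from h import *
c=read_camera("side");cv2.imwrite("pics/p2.png",c["img"])
for l in("selector_tab","test_button_top"): print(l,[(np.round(q["at"]),round(q["conf"],2),np.round(onz(c,q["at"],Z[l] or .093),4)) for q in place_of("side",l)[:2]])
f=lambda p:cv2.resize(cv2.imread(p)[200:270,250:350],None,fx=4,fy=4,interpolation=cv2.INTER_CUBIC)
cv2.imwrite("pics/p.png",np.hstack([f("pics/p1.png"),f("pics/p2.png")]))
E
```

```text
time: 16.55
tool_pos: [0.4862, -0.1126, 0.086]
contact_force: [-4.0, 2.4, 14.9]
time: 17.1
tool_pos: [0.4862, -0.1125, 0.0867]
contact_force: [0.7, -0.2, 3.4]
time: 17.6
tool_pos: [0.4861, -0.1125, 0.0887]
contact_force: [0.7, -1.4, 3.1]
time: 18.23
tool_pos: [0.4873, -0.1129, 0.2321]
contact_force: [-0.6, 0.2, 0.1]
selector_tab [(array([206., 325.]), 0.91, array([ 0.6046, -0.0164,  0.121 ]))]
test_button_top [(array([234., 279.]), 0.4, array([ 0.4902, -0.1093,  0.093 ]))]
```

View pics/p.png

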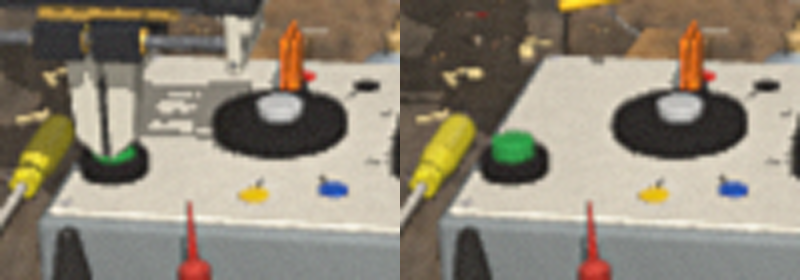

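Left: the button (115,155) is down almost level with its housing under the fingertip. Right: it is up again (513,145), with the tab still at red (690,55 / 710,75) and the arm clear.

```bash
python3 -c "
from cell import *
print(hand_in())"
```

```text
the job is handed in; nothing more can be done
None
```

The selector is on red and the green button has been pressed fully down and released. I handed the job in at about 18 s, and it reported no verdict.

- **Selector:** I pushed the orange tab about 120° counter-clockwise with the closed fingertips on one face only, from −30° to the red label at +90°. The side and top pictures showed it in line with red before I touched the button. The last side picture, after the press, still shows it there.
- **Button:** It reached a hard stop after about 6 mm of travel. The spring pushed back with about 3 to 4 N, and the button came up again on release. I pressed harder than needed: the last step peaked at 39 N along the fingers, about 41 N with the sideways part. That is well under the 120 N wrist limit. The 40 N limit is for the arm and the gripper's body, and only the fingertips pressed here.
- **Surroundings:** The pictures showed none of the things round the tester moved, though I did not re-measure each one after the press. The arm finished about 0.14 m above the panel, touching nothing.
- **Disagreements:** From above, the detector did not find the tab once the arm was near, and the networks gave some false low-confidence label hits. I settled these with the pictures and the label geometry.

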